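# Shut the tap and swing its spout over the stockpot

### The job

The water is off at the mains, and the tap was left open with its spout over the sink; get it ready to fill the stockpot when the water returns. With a fingertip, first gently push the lever on top of the tap fully closed, so that it points straight out over the middle of the sink, and then gently push the spout round until its outlet is over the middle of the tall two-handled steel stockpot beside the sink. Only push: do not pinch the lever or spout, and do not lift or shift the pot, the bowl or anything else standing about.

Things in the scene. Friction and masses are not known exactly. Their poses are not given: they have to be found in the camera images.
- tap: fixed unit: white ceramic sink (290 x 235 mm outside, 110 mm tall, 12 mm walls and floor) standing on the counter, with a tall brass tap post (36 mm thick) behind it. Origin on the tap post's axis at counter height; the sink's middle lies 185 mm from it along -x of this frame, so -x points from the post out over the middle of the sink, towards the robot. z up
- tap_axis (a point): point on the vertical turning axis of both spout and lever, 225 mm above the counter
- spout (a joint): turn of the spout about the vertical tap axis, rad. 0: the spout points out over the middle of the sink (tap -x); positive is counter-clockwise from above (towards the robot's right), negative towards the robot's left. Range -2.1 to 2.1. Stiff: moves with about 0.35 N m, i.e. 2.3 N at spout_push, and stays where it is left
- spout_push (a point): point on the spout's centre line 155 mm from the tap axis, 225 mm above the counter: a good place to push sideways. The spout is a level brass tube 22 mm thick (its top 236 mm above the counter), 225 mm from the axis to the outlet; a 42 mm collar at the post
- spout_outlet (a point): middle of the mouth of the spout's down-turned nozzle (27 mm across), 225 mm from the tap axis, 180 mm above the counter
- lever (a joint): turn of the brass lever on top of the tap, rad. 0: closed, against its stop, pointing straight out over the middle of the sink (tap -x); grows as it opens, clockwise from above (towards the robot's left), to 1.5. Starts 0.6 to 1.05. Moves with about 0.15 N m, i.e. 2.1 N at lever_push, and stays where it is left; it turns independently of the spout
- lever_push (a point): point on the lever's centre line 70 mm from the tap axis, 275 mm above the counter: a good place to push sideways. The lever is a flat bar 14 mm wide, 12 mm tall (269 to 281 mm above the counter), its end 90 mm from the axis; its hub is 40 mm across and ends 285 mm above the counter
- pot: steel stockpot, 176 mm across, 150 mm tall, with two loop handles that reach 118 mm from its middle at 117 mm height, open at the top, loose, about 0.9 kg, standing left or right of the sink; origin at the centre of its underside. It stands on the circle of the spout's outlet to within 15 mm
- pot_mouth (a point): centre of the stockpot's open mouth, 150 mm above the counter
- bowl: white ceramic mixing bowl, no handles, 170 mm across at the rim, 85 mm tall, loose, on the other side of the sink from the pot (the sides are swapped at random); origin at the centre of its underside
- mug: blue mug, 76 mm across, 85 mm tall, standing inside the sink; origin at the centre of its underside
- soap: amber soap bottle, 58 mm across, 165 mm tall, standing just behind the tap (on the far side from the sink); origin at the centre of its underside
- mill: dark wooden pepper mill, 56 mm across, 157 mm tall; origin at the centre of its underside
- glass: green drinking glass, 66 mm across, 110 mm tall; origin at the centre of its underside
Mind the look-alikes: they are no part of the job. What is shaped like the pot but yellow is not meant.

How it is judged (in metres and radians):
On the way, in this order (a step that is already met when the one before it is completed fails the run):
1. the lever is closed (value of joint lever below 0.15 rad), for 0.2 s.
2. the spout's outlet is over the middle of the stockpot, the lever still closed (value of joint lever below 0.15 rad and horizontal distance between spout_outlet and pot_mouth below 0.04 m), for 0.2 s.
At the end, for the whole second after the job is handed in: The lever is within 0.15 rad of closed, the outlet within 40 mm (seen from above) of the centre of the pot's mouth, the spout at rest, and the pot, bowl and other loose things upright within 25 mm of where they stood (all of step 2 and velocity of joint spout between -0.05 and 0.05 rad/s and distance of each of pot, bowl, mug, soap, mill, glass from where it was at the start of the episode below 0.025 m and angle between pot's own z axis and vertical below 0.1 rad); the robot touches nothing.
It fails at once if the stockpot is lifted, tipped or shifted more than 25 mm (distance of pot from where it was at the start of the episode above 0.025 m or angle between pot's own z axis and vertical above 0.2 rad).
It fails at once if another loose thing is lifted, knocked over or shifted more than 25 mm (distance of any of bowl, mug, soap, mill, glass from where it was at the start of the episode above 0.025 m or angle between any of bowl, mug, soap, mill, glass's own z axis and vertical above 0.3 rad).
It fails at once if the lever or spout is pinched or shoved hard (over 40 N) (contact force between the fingers and lever above 40 N or contact force between the fingers and spout above 40 N).
It also fails if it takes over 64 s, if anything falls off the work surface, if the arm or the gripper's body presses on something with over 40 N, if the wrist force passes 120 N, or if a joint passes its speed limit or range.

### The arm

A 6-joint arm with a two-finger parallel gripper is mounted at the origin on the work surface. World frame = base frame: x ahead of the robot, y to its left, z up, the work surface at z = 0. Lengths are in mm, angles in rad, forces in N, time in s.
With the tool pointing down it reaches from about 275 to 725 mm from the base axis. Payload 15.9 kg.
Tool frame: the origin (TCP) lies at the very end of the fingers, on their centre line; the grasp point (between the pads) lies 19 mm behind it; z points along the fingers, y is the line along which they close (so a half turn about z gives the same grasp; the last joint's range is limited). The gripper opens to 85 mm and grips with 20 to 120 N. Pads are 22 mm wide; open, the fingers measure 114 mm over their backs; the gripper's body (76 mm by 85 mm) begins 54 mm behind the grasp point. The pads swing forward as they close: fully open they stand 13 mm farther back than shut.
Start: joints at [1.141, 0.213, -0.034, 1.323, 0, 1.571], TCP at [208.337, 454.512, 231.306] pointing down, gripper open.
Joint ranges: [-2.98, 2.98], [-0.74, 1.72], [-1.14, 1.35], [-2.1, 2.04], [-1.57, 1.44], [-3.14, 3.14]. Speed limits (rad/s): [1.89, 1.89, 2.39, 2.57, 3.14, 3.14].

### API

Orientations are given as a unit quaternion [w, x, y, z].
In Python, from bench import r gives the robot as it stands.
- The arm moves only by the tool send_rows, never from a script. Its argument "moves" is a list that holds one entry, the list of rows, each a list of 7 numbers: the shift along the tool's x, y, z each as a share of 100 mm, from -1 to 1, then the turn, a rotation vector about the tool's x, y, z each as a share of 90 degrees, from -1 to 1, then the opening, from -1 (shut) to 1 (fully open). In form: [[[tx, ty, tz, ax, ay, az, grip], ...]]. A call has exactly 10 rows; each row is the pose to reach, as a shift and turn from the pose commanded when the call began, along the tool's axes at that moment; what a row does not reach only later rows make up. A row lasts 1/12 s, in which the tool goes at most 41.7 mm and 7.16 degrees, less where a joint would pass 70% of its speed; a pose out of reach is approached as far as the arm can. A call with a number of a shift or a turn outside -1 to 1 is refused whole. A call with a gripper value outside its range is refused whole. The fingers move at their own pace and stop on an object; "squeeze" is the grip in N (left out, the last holds). Time passes only in rows, so rows that repeat a pose let the fingers close, or fill a call up. It gives the time, the measured TCP pose, the force, the opening and the grip force at its end, in the units of the state.
- r.read_state(): the state, without advancing time (a new reading comes with each control period).
- r.get_image(name): name is "scene" or "side" or "wrist"; returns (picture, depth): 480x640x3 uint8, red, green, blue; 480x640 float32, mm along the optical axis (not along the pixel's ray), 0 where there is no reading.
- r.get_calibration(name): a dict with "vertical_fov" (degrees; the focal length in pixels is half the picture's height over the tangent of half this angle, whatever the lens; pixels are square), "cx", "cy" (the principal point, pixels), "camera_from_world" (4x4, takes a point from world to camera coordinates). Camera axes: x right, y up, looking along -z (the intrinsics and any distortion apply to the point x, -y, -z); pixel columns grow to the right and rows downward; lengths in mm; the calibration is good to about 2 mm. A picture is of the moment at which its call begins: read the wrist's pose just before it. get_calibration takes no time and is no camera call; for the wrist camera it gives the pose at the moment of the call.
- r.close_job(): hands the job in; it is judged then, once.
The state is a dict: "clock": time; "joint_pos": joint angles; "dq": joint speeds; "effort": joint torques, N m; "ee_pos": TCP position; "tcp_rot": TCP orientation; "wrist_force": force on the tool from outside, world axes, zero at the start; "moment": the same for the moment, N m; "grip_width": opening from 0.0 (shut) to 1.0 (fully open); "grasp_force": force on a finger pad.
Only numpy, scipy, OpenCV 4.12 (cv2) and the standard library are available. Lean on these libraries where they do the work, as an engineer would, in place of code of your own. Each camera call takes 0.05 s, during which the arm holds its last target. There are 200 camera calls.

## Working session

There is one attempt and no reset: what is moved stays moved. The work goes in short steps, Python scripts to look and compute and a tool call to move; the robot and the scene stay as the last step left them, time stands still between calls to the robot, and variables do not carry over. Pictures are saved under pics/ and viewed, at most 10 in all, crops included, and the job is handed in when it is done.

Besides the shell and the picture viewer there is one more tool, called by a JSON object that holds its "name" and its "arguments", one argument or row to a line. send_rows: Moves the arm, as the interface text tells. Shift numbers are shares of 100 mm and turn numbers shares of 90 degrees, none past 1 either way. Its arguments: {"type":"object","properties":{"moves":{"type":"array","items":{"type":"array","items":{"type":"array","items":{"type":"number","minimum":-1,"maximum":1}}}},"squeeze":{"type":"number"}},"required":["moves"]}

```bash
mkdir -p pics
cat > h.py <<'E'
import numpy as np, cv2
from bench import r
def grab(n,f):
    c=r.get_calibration(n); im,d=r.get_image(n)
    cv2.imwrite(f'pics/{f}.png',im[:,:,::-1]); np.savez(f'pics/{f}.npz',im=im,d=d,T=c['camera_from_world'],k=[c['vertical_fov'],c['cx'],c['cy']])
    print(n,{k:v for k,v in c.items() if k!='camera_from_world'})
def cloud(f):
    z=np.load(f'pics/{f}.npz'); d=z['d']; fv,cx,cy=z['k']; F=240/np.tan(np.radians(fv/2))
    v,u=np.mgrid[0:480,0:640]; P=np.stack([(u-cx)/F*d,-(v-cy)/F*d,-d,np.ones_like(d)],-1)@np.linalg.inv(z['T']).T
    return P[...,:3],d>0,z['im']
def project(f,p):
    z=np.load(f'pics/{f}.npz'); fv,cx,cy=z['k']; F=240/np.tan(np.radians(fv/2))
    q=z['T']@np.append(p,1); return cx+F*q[0]/-q[2], cy+F*q[1]/q[2]
E
python3 - <<'E'
from h import *
grab('scene','s0'); grab('side','d0')
print(r.read_state())
E
```

```text
scene {'vertical_fov': 57.993841099079994, 'cx': 319.0209660239025, 'cy': 236.47293804145315}
side {'vertical_fov': 50.41070298698539, 'cx': 318.1753634096151, 'cy': 229.30310527122177}
{'clock': 0.1, 'joint_pos': array([ 1.14099369e+00,  2.13313186e-01, -3.49550407e-02,  1.32352088e+00,
        1.78275280e-05,  1.57081415e+00]), 'dq': array([-7.98910344e-05, -2.80191939e-03,  2.05328572e-03,  2.04830261e-03,
       -1.90403517e-04, -8.78799963e-04]), 'effort': array([ 2.34818210e-03, -6.87247181e+01,  4.87808061e+01,  1.22432478e-02,
        3.58589216e-05, -6.45920096e-06]), 'ee_pos': array([208.21568132, 454.25385964, 230.8789326 ]), 'tcp_rot': array([-1.14559847e-04,  2.13259701e-01,  9.76995421e-01, -4.83070788e-04]), 'wrist_force': array([ 0.90966781, -0.34510453,  0.11898194]), 'moment': array([-0.00019944,  0.03008124,  0.00685675]), 'grasp_force': 0.0, 'grip_width': 1.002949918632598}
```

View pics/s0.png

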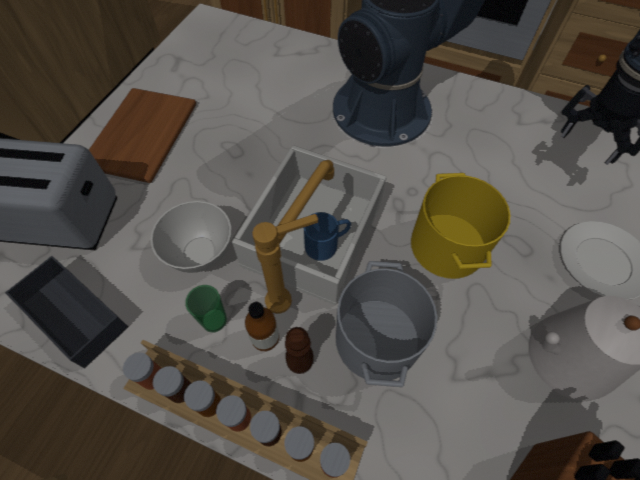

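View pics/d0.png

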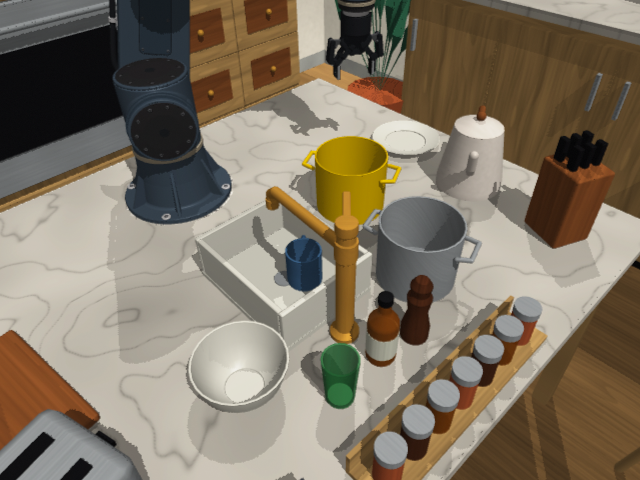

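In the scene image, the steel pot is at (387,320), on the robot's left. The look-alike is the yellow pot at (460,225), so I choose the grey one. The tap hub is at (265,232), the lever tip at (318,218) and the spout outlet at (325,170). The bowl is at (192,238). The side view agrees: grey pot at (421,245), yellow pot at (352,180).

```bash
cat > m.py <<'E'
from h import *
import sys
def fitc(p):
    A=np.c_[2*p,np.ones(len(p))]; s=np.linalg.lstsq(A,(p**2).sum(1),rcond=None)[0]; return s[:2],np.sqrt(s[2]+s[:2]@s[:2])
def run(S,D):
    for f in (S,D):
        P,ok,im=cloud(f); X=P[ok]; C=im[ok].astype(int); V,U=np.nonzero(ok)
        br=(C[:,0]>C[:,2]*1.7)&(C[:,0]>90)&(C[:,1]>C[:,0]*.45)&(X[:,0]>250)&(X[:,0]<700)&(abs(X[:,1])<280)
        y=C[:,1]<C[:,0]*.8
        b=br&y
        hub=X[b&(X[:,2]>281.5)&(X[:,2]<292)]; lev=X[b&(X[:,2]>273)&(X[:,2]<284)]; sp=X[b&(X[:,2]>228)&(X[:,2]<242)]; post=X[b&(X[:,2]>120)&(X[:,2]<200)]
        for n,q in (('hub',hub),('lev',lev),('spout',sp),('post',post)):
            if len(q): print(f,n,len(q),np.median(q,0).round(1),q.min(0).round(0),q.max(0).round(0))
        g=(C.max(1)-C.min(1)<30)&(X[:,2]>144)&(X[:,2]<154)&(X[:,0]>250)&(X[:,1]>60)&(X[:,1]<330)&(X[:,0]<750)
        q=X[g][:,:2]
        if len(q)>20:
            c,R=fitc(q)
            for _ in range(6):
                e=abs(np.hypot(*(q-c).T)-R); q2=q[e<max(4,np.median(e)*2)]; c,R=fitc(q2)
            print(f,'pot',len(q2),c.round(1),R.round(1))
if __name__=='__main__': run(*sys.argv[1:3])
E
python3 m.py s0 d0
python3 - <<'E'
from h import *
for f,pts in (('s0',dict(hub=(265,232),levtip=(315,218),spoutend=(325,167),spmid=(303,200),sinkA=(296,150),sinkB=(384,180),potL=(345,300),postbase=(280,300),mugrim=(322,218))),('d0',dict(hub=(347,222),levtip=(347,196),spend=(273,190),spm=(305,217)))):
    P,ok,im=cloud(f)
    for n,(u,v) in pts.items(): print(f,n,P[v,u].round(1),im[v,u])
E
python3 -c "
import cv2
a=cv2.imread('pics/s0.png')[140:400,230:450];cv2.imwrite('pics/s0c.png',cv2.resize(a,None,fx=2.3,fy=2.3,interpolation=cv2.INTER_CUBIC))"
```

```text
s0 hub 595 [635.9  -9.4 285.6] [578. -36. 282.] [663.  48. 289.]
s0 lev 283 [607.6  18.3 282.2] [578. -32. 279.] [661.  48. 284.]
s0 spout 648 [513.8  -5.9 236.3] [429. -21. 231.] [593.   8. 241.]
s0 pot 908 [639.9 205.5] 85.4
d0 hub 354 [644.  -16.6 284.4] [585. -36. 282.] [665.  47. 287.]
d0 lev 370 [626.4   0.8 280.7] [579. -37. 273.] [665.  50. 284.]
d0 spout 845 [545.1 -12.1 234.1] [427. -38. 228.] [665.   7. 242.]
d0 post 1166 [445.9  -4.8 143. ] [280. -36. 120.] [663. 279. 200.]
d0 pot 673 [641.7 206. ] 85.5
s0 hub [642.3 -17.6 284.7] [117  89  45]
s0 levtip [585.7  44.9 283.5] [117  90  46]
s0 spoutend [442.5   4.  235.5] [110  83  42]
s0 spmid [529.3  -3.2 235.4] [110  83  42]
s0 sinkA [ 322.1 -117.4  108.2] [118 118 116]
s0 sinkB [327.8 101.  110.8] [101 100  99]
s0 potL [625.7 123.7 101.2] [46 48 50]
s0 postbase [654.3  -5.1  43.3] [59 44 21]
s0 mugrim [456.9   5.4  80.2] [17 29 41]
d0 hub [645.  -16.4 284.6] [198 140  49]
d0 levtip [593.5  36.2 281.3] [196 139  49]
d0 spend [437.1  -5.1 233.5] [173 121  42]
d0 spm [541.2 -16.4 234.1] [160 111  39]
```

View pics/s0c.png

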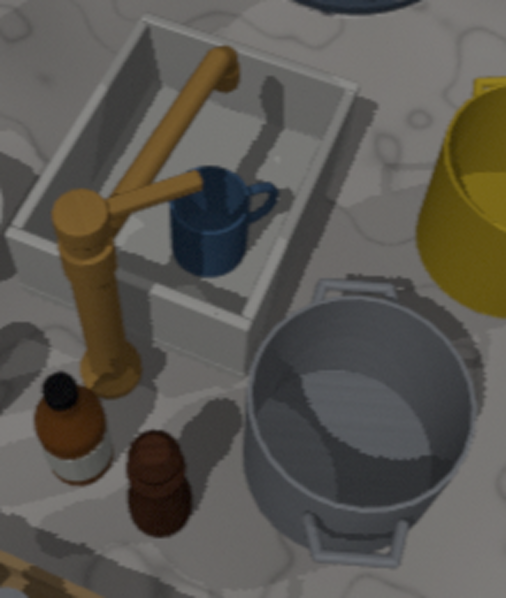

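{"name": "send_rows", "arguments": {
  "moves": [
    [[0, 0, -0.2, 0, 0, 0.07, -1], [0, 0, -0.4, 0, 0, 0.14, -1], [-0.1, 0, -0.6, 0, 0, 0.21, -1], [-0.2, -0.05, -0.8, 0, 0, 0.29, -1], [-0.3, -0.1, -0.9, 0, 0, 0.36, -1], [-0.45, -0.1, -0.9, 0, 0, 0.44, -1], [-0.6, -0.15, -0.9, 0, 0, 0.51, -1], [-0.75, -0.2, -0.9, 0, 0, 0.58, -1], [-0.9, -0.25, -0.9, 0, 0, 0.66, -1], [-0.9, -0.25, -0.9, 0, 0, 0.727, -1]]
  ],
  "squeeze": 20
}}

```text
clock: 0.93
ee_pos: [281.1, 392.8, 321.2]
tcp_rot: [0.0, 0.71, 0.704, -0.0]
wrist_force: [0.1, -0.5, 0.0]
grip_width: 0.002
grasp_force: 0.0
```

{"name": "send_rows", "arguments": {
  "moves": [
    [[-0.08, 0.08, 0, 0, 0, 0, -1], [-0.2, 0.2, 0, 0, 0, 0, -1], [-0.35, 0.35, 0, 0, 0, 0, -1], [-0.5, 0.5, 0, 0, 0, 0, -1], [-0.65, 0.65, 0, 0, 0, 0, -1], [-0.8, 0.8, 0, 0, 0, 0, -1], [-0.9, 0.9, 0, 0, 0, 0, -1], [-1, 1, 0, 0, 0, 0, -1], [-1, 1, 0, 0, 0, 0, -1], [-1, 1, 0, 0, 0, 0, -1]]
  ]
}}

```text
clock: 1.77
ee_pos: [379.9, 293.7, 321.1]
tcp_rot: [-0.0, 0.707, 0.707, -0.0]
wrist_force: [0.0, 0.5, 0.3]
grip_width: -0.005
grasp_force: 0.0
```

{"name": "send_rows", "arguments": {
  "moves": [
    [[-0.08, 0.08, 0, 0, 0, 0, -1], [-0.2, 0.2, 0, 0, 0, 0, -1], [-0.35, 0.35, 0, 0, 0, 0, -1], [-0.5, 0.5, 0, 0, 0, 0, -1], [-0.65, 0.65, 0, 0, 0, 0, -1], [-0.8, 0.8, 0, 0, 0, 0, -1], [-0.9, 0.9, 0, 0, 0, 0, -1], [-1, 1, 0, 0, 0, 0, -1], [-1, 1, 0, 0, 0, 0, -1], [-1, 1, 0, 0, 0, 0, -1]]
  ]
}}

```text
clock: 2.6
ee_pos: [479.6, 194.0, 321.1]
tcp_rot: [-0.0, 0.707, 0.707, -0.0]
wrist_force: [0.1, 0.8, -0.2]
grip_width: -0.002
grasp_force: 0.0
```

{"name": "send_rows", "arguments": {
  "moves": [
    [[-0.08, 0.08, 0, 0, 0, 0, -1], [-0.2, 0.2, 0, 0, 0, 0, -1], [-0.35, 0.35, 0, 0, 0, 0, -1], [-0.5, 0.5, 0, 0, 0, 0, -1], [-0.65, 0.65, 0, 0, 0, 0, -1], [-0.8, 0.8, 0, 0, 0, 0, -1], [-0.9, 0.9, 0, 0, 0, 0, -1], [-1, 1, 0, 0, 0, 0, -1], [-1, 1, 0, 0, 0, 0, -1], [-1, 1, 0, 0, 0, 0, -1]]
  ]
}}

```text
clock: 3.43
ee_pos: [579.5, 94.0, 321.0]
tcp_rot: [-0.0, 0.707, 0.707, -0.0]
wrist_force: [-0.8, 0.2, 0.9]
grip_width: -0.004
grasp_force: 0.0
```

{"name": "send_rows", "arguments": {
  "moves": [
    [[-0.05, 0.1, 0, 0, 0, 0, -1], [-0.12, 0.25, 0, 0, 0, 0, -1], [-0.2, 0.4, 0, 0, 0, 0, -1], [-0.25, 0.52, 0.05, 0, 0, 0, -1], [-0.25, 0.52, 0.2, 0, 0, 0, -1], [-0.25, 0.52, 0.35, 0, 0, 0, -1], [-0.25, 0.52, 0.5, 0, 0, 0, -1], [-0.25, 0.52, 0.6, 0, 0, 0, -1], [-0.25, 0.52, 0.69, 0, 0, 0, -1], [-0.25, 0.52, 0.69, 0, 0, 0, -1]]
  ]
}}

```text
clock: 4.27
ee_pos: [630.2, 69.9, 250.9]
tcp_rot: [-0.001, 0.707, 0.707, -0.001]
wrist_force: [0.3, 0.5, -0.0]
grip_width: 0.0
grasp_force: 0.0
```

Run:
```python
from h import *
s=r.read_state();print(s['ee_pos'],s['wrist_force'])
grab('scene','s1');z=cv2.imread('pics/s1.png')[120:360,200:460];cv2.imwrite('pics/s1c.png',cv2.resize(z,None,fx=2.3,fy=2.3))
```

```text
[630.24843865  69.86505956 250.91188293] [ 0.30632017  0.49663192 -0.04841281]
scene {'vertical_fov': 57.993841099079994, 'cx': 319.0209660239025, 'cy': 236.47293804145315}
```

View pics/s1c.png

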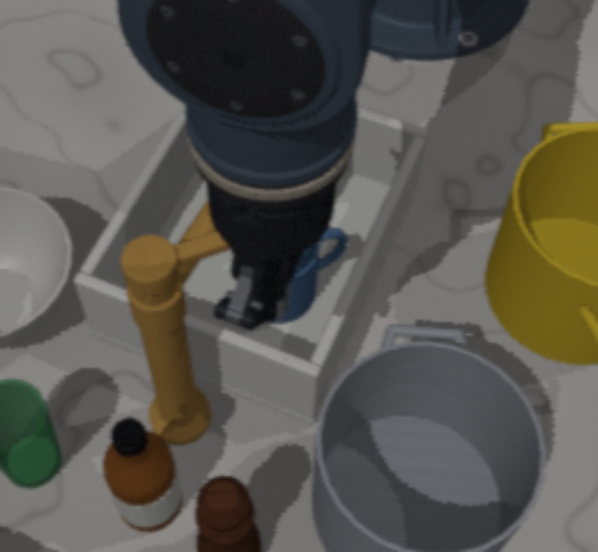

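The crop shows the closed fingertips at crop pixel (250,300), beside the lever on the side to be pushed. They are clear of the pot.

{"name": "send_rows", "arguments": {
  "moves": [
    [[-0.06, -0.05, 0, 0, 0, 0, -1], [-0.13, -0.1, 0, 0, 0, 0, -1], [-0.18, -0.15, 0, 0, 0, 0, -1], [-0.22, -0.19, 0, 0, 0, 0, -1], [-0.26, -0.24, 0, 0, 0, 0, -1], [-0.3, -0.29, 0, 0, 0, 0, -1], [-0.34, -0.34, 0, 0, 0, 0, -1], [-0.37, -0.38, 0, 0, 0, 0, -1], [-0.4, -0.41, 0, 0, 0, 0, -1], [-0.4, -0.41, 0, 0, 0, 0, -1]]
  ]
}}

```text
clock: 5.15
ee_pos: [589.8, 28.5, 252.4]
tcp_rot: [-0.0, 0.708, 0.707, -0.0]
wrist_force: [-0.6, 0.1, 0.4]
grip_width: 0.003
grasp_force: 0.0
```

{"name": "send_rows", "arguments": {
  "moves": [
    [[-0.03, -0.02, 0, 0, 0, 0, -1], [-0.06, -0.05, 0, 0, 0, 0, -1], [-0.09, -0.07, 0, 0, 0, 0, -1], [-0.11, -0.09, 0, 0, 0, 0, -1], [-0.13, -0.11, 0, 0, 0, 0, -1], [-0.15, -0.12, 0, 0, 0, 0, -1], [-0.17, -0.13, 0, 0, 0, 0, -1], [-0.19, -0.13, 0, 0, 0, 0, -1], [-0.2, -0.13, 0, 0, 0, 0, -1], [-0.2, -0.13, 0, 0, 0, 0, -1]]
  ]
}}

```text
clock: 5.98
ee_pos: [577.2, 8.8, 252.2]
tcp_rot: [-0.0, 0.708, 0.707, -0.0]
wrist_force: [0.2, -0.1, -0.2]
grip_width: -0.003
grasp_force: 0.3
```

```bash
cat > a.py <<'E'
from h import *
import sys
t=sys.argv[1]; grab('side','d'+t); grab('scene','s'+t)
A=np.array([644,-17.])
for f in ('d'+t,'s'+t):
    P,ok,im=cloud(f); X=P[ok]; C=im[ok].astype(int)
    b=(C[:,0]>C[:,2]*1.7)&(C[:,1]<C[:,0]*.8)&(C[:,1]>C[:,0]*.5)&(C[:,0]>60)
    v=X[:,:2]-A; R=np.hypot(*v.T); a=np.degrees(np.arctan2(v[:,1],-v[:,0]))
    for n,z0,z1,r0,r1 in (('lever',277,288,35,85),('spout',231,240,60,215)):
        m=b&(X[:,2]>z0)&(X[:,2]<z1)&(R>r0)&(R<r1)
        if m.sum()>10: print(f,n,m.sum(),'angle deg',np.percentile(a[m],[10,50,90]).round(1))
E
python3 a.py 2; python3 -c "
from h import *
print(r.read_state()['wrist_force'])"
```

```text
side {'vertical_fov': 50.41070298698539, 'cx': 318.1753634096151, 'cy': 229.30310527122177}
scene {'vertical_fov': 57.993841099079994, 'cx': 319.0209660239025, 'cy': 236.47293804145315}
d2 lever 165 angle deg [-0.1  5.  11.3]
d2 spout 478 angle deg [1.  3.6 6.5]
s2 lever 17 angle deg [ 1.2 10.2 14.3]
s2 spout 243 angle deg [4.2 6.5 8.4]
[-0.34269983 -0.09267241  0.26767438]
```

{"name": "send_rows", "arguments": {
  "moves": [
    [[-0.01, 0, 0, 0, 0, 0, -1], [-0.01, 0, 0, 0, 0, 0, -1], [-0.02, 0, 0, 0, 0, 0, -1], [-0.02, 0, 0, 0, 0, 0, -1], [-0.03, 0, 0, 0, 0, 0, -1], [-0.03, 0, 0, 0, 0, 0, -1], [-0.04, 0, 0, 0, 0, 0, -1], [-0.04, 0, 0, 0, 0, 0, -1], [-0.04, 0, 0, 0, 0, 0, -1], [-0.04, 0, 0, 0, 0, 0, -1]]
  ]
}}

```text
clock: 6.92
ee_pos: [577.4, 4.9, 252.3]
tcp_rot: [0.0, 0.707, 0.707, -0.0]
wrist_force: [-1.1, 1.7, -0.3]
grip_width: 0.001
grasp_force: 0.5
```

```bash
python3 a.py 3; python3 -c "
from h import *
print(r.read_state()['wrist_force'])
a=cv2.imread('pics/d3.png')[130:370,200:460];cv2.imwrite('pics/d3c.png',cv2.resize(a,None,fx=2.3,fy=2.3))"
```

```text
side {'vertical_fov': 50.41070298698539, 'cx': 318.1753634096151, 'cy': 229.30310527122177}
scene {'vertical_fov': 57.993841099079994, 'cx': 319.0209660239025, 'cy': 236.47293804145315}
d3 lever 169 angle deg [-3.4  2.2  8. ]
d3 spout 468 angle deg [0.9 3.7 6.5]
s3 lever 16 angle deg [-4.7  4.  11.5]
s3 spout 348 angle deg [3.4 6.1 8.2]
[-0.59370281  0.50285786 -0.50073659]
```

View pics/d3c.png

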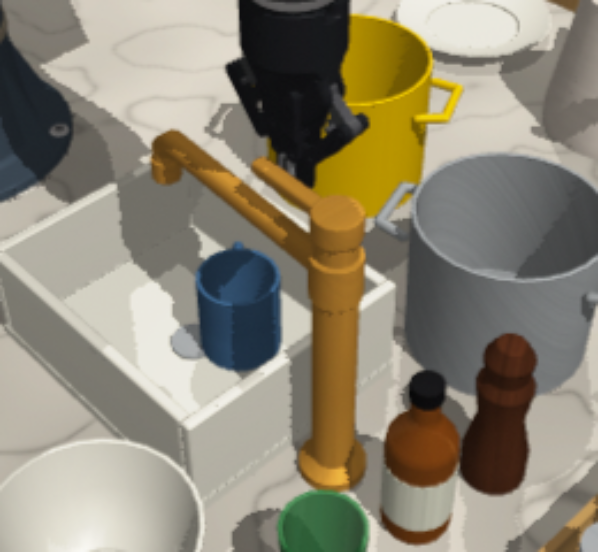

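The lever (crop pixel (285,180)) is now almost parallel to the spout, and nothing else has moved. I'll nudge it on to the stop.

{"name": "send_rows", "arguments": {
  "moves": [
    [[-0.005, 0, 0, 0, 0, 0, -1], [-0.005, 0, 0, 0, 0, 0, -1], [-0.01, 0, 0, 0, 0, 0, -1], [-0.01, 0, 0, 0, 0, 0, -1], [-0.015, 0, 0, 0, 0, 0, -1], [-0.015, 0, 0, 0, 0, 0, -1], [-0.02, 0, 0, 0, 0, 0, -1], [-0.02, 0, 0, 0, 0, 0, -1], [-0.02, 0, 0, 0, 0, 0, -1], [-0.02, 0, 0, 0, 0, 0, -1]]
  ]
}}

```text
clock: 7.85
ee_pos: [577.4, 2.9, 252.3]
tcp_rot: [0.0, 0.707, 0.707, -0.0]
wrist_force: [-0.1, 0.4, 0.8]
grip_width: -0.002
grasp_force: 0.8
```

{"name": "send_rows", "arguments": {
  "moves": [
    [[-0.005, 0, 0, 0, 0, 0, -1], [-0.005, 0, 0, 0, 0, 0, -1], [-0.01, 0, 0, 0, 0, 0, -1], [-0.01, 0, 0, 0, 0, 0, -1], [-0.01, 0, 0, 0, 0, 0, -1], [-0.015, 0, 0, 0, 0, 0, -1], [-0.015, 0, 0, 0, 0, 0, -1], [-0.015, 0, 0, 0, 0, 0, -1], [-0.015, 0, 0, 0, 0, 0, -1], [-0.015, 0, 0, 0, 0, 0, -1]]
  ]
}}

```text
clock: 8.68
ee_pos: [577.4, 1.4, 252.3]
tcp_rot: [0.0, 0.707, 0.707, -0.0]
wrist_force: [-2.1, 1.9, 0.6]
grip_width: -0.0
grasp_force: 0.8
```

```bash
python3 a.py 4
```

```text
side {'vertical_fov': 50.41070298698539, 'cx': 318.1753634096151, 'cy': 229.30310527122177}
scene {'vertical_fov': 57.993841099079994, 'cx': 319.0209660239025, 'cy': 236.47293804145315}
d4 lever 169 angle deg [-5.8 -0.5  5.5]
d4 spout 466 angle deg [0.9 3.6 6.6]
s4 lever 15 angle deg [-8.3  1.   7.9]
s4 spout 446 angle deg [2.9 5.9 8.4]
```

Run:
```python
from h import *
for f in ('s0','d0'):
    P,ok,im=cloud(f); X=P[ok]; C=im[ok].astype(int)
    q=X[(C.max(1)-C.min(1)<25)&(C.mean(1)>80)&(X[:,2]>105)&(X[:,2]<114)&(X[:,0]>290)&(X[:,0]<625)&(abs(X[:,1]+5)<140)][:,:2]
    print(f,len(q),cv2.minAreaRect(q.astype(np.float32)))
```

```text
s0 2032 ((457.91851806640625, -15.9676513671875), (235.01560974121094, 292.1234130859375), 89.32323455810547)
d0 1619 ((459.5093994140625, -14.086570739746094), (237.64794921875, 294.6644592285156), 89.47431945800781)
```

The lever is at about 0° and the sink's yaw is about 0.6°, so the lever is closed. Next I'll back off, lift, and move to the other side of the spout.

{"name": "send_rows", "arguments": {
  "moves": [
    [[0.05, 0, 0, 0, 0, 0, -1], [0.12, 0, 0, 0, 0, 0, -1], [0.15, 0, -0.1, 0, 0, 0, -1], [0.15, 0, -0.3, 0, 0, 0, -1], [0.15, 0, -0.5, 0, 0, 0, -1], [0.15, 0, -0.65, 0, 0, 0, -1], [0.15, -0.1, -0.7, 0, 0, 0, -1], [0.15, -0.25, -0.7, 0, 0, 0, -1], [0.15, -0.4, -0.7, 0, 0, 0, -1], [0.15, -0.4, -0.7, 0, 0, 0, -1]]
  ]
}}

```text
clock: 9.62
ee_pos: [535.2, 16.9, 322.6]
tcp_rot: [0.0, 0.707, 0.707, 0.0]
wrist_force: [0.1, -0.1, 0.4]
grip_width: 0.001
grasp_force: 0.0
```

{"name": "send_rows", "arguments": {
  "moves": [
    [[-0.1, -0.1, 0, 0, 0, 0, -1], [-0.2, -0.2, 0, 0, 0, 0, -1], [-0.3, -0.3, 0, 0, 0, 0, -1], [-0.4, -0.4, 0, 0, 0, 0, -1], [-0.5, -0.5, 0, 0, 0, 0, -1], [-0.6, -0.5, 0, 0, 0, 0, -1], [-0.7, -0.5, 0, 0, 0, 0, -1], [-0.75, -0.5, 0, 0, 0, 0, -1], [-0.75, -0.5, 0, 0, 0, 0, -1], [-0.75, -0.5, 0, 0, 0, 0, -1]]
  ]
}}

```text
clock: 10.45
ee_pos: [487.7, -58.5, 322.0]
tcp_rot: [-0.0, 0.708, 0.707, -0.0]
wrist_force: [-0.5, -0.2, 0.8]
grip_width: -0.004
grasp_force: 0.0
```

```bash
python3 a.py 5
```

```text
side {'vertical_fov': 50.41070298698539, 'cx': 318.1753634096151, 'cy': 229.30310527122177}
scene {'vertical_fov': 57.993841099079994, 'cx': 319.0209660239025, 'cy': 236.47293804145315}
d5 lever 169 angle deg [-5.8 -0.8  5.3]
d5 spout 480 angle deg [0.9 3.7 6.6]
s5 lever 202 angle deg [-4.7  0.5  5.7]
s5 spout 687 angle deg [1.9 5.4 8.3]
```

{"name": "send_rows", "arguments": {
  "moves": [
    [[0, 0, 0.15, 0, 0, 0, -1], [0, 0, 0.3, 0, 0, 0, -1], [0, 0, 0.45, 0, 0, 0, -1], [0, 0, 0.6, 0, 0, 0, -1], [0, 0, 0.75, 0, 0, 0, -1], [0, 0, 0.85, 0, 0, 0, -1], [0, 0, 0.95, 0, 0, 0, -1], [0, 0, 1, 0, 0, 0, -1], [0, 0, 1, 0, 0, 0, -1], [0, 0, 1, 0, 0, 0, -1]]
  ]
}}

```text
clock: 11.38
ee_pos: [487.4, -58.4, 222.6]
tcp_rot: [0.0, 0.707, 0.707, 0.0]
wrist_force: [-0.1, -0.6, -0.0]
grip_width: 0.001
grasp_force: 0.0
```

{"name": "send_rows", "arguments": {
  "moves": [
    [[0, 0, 0.1, 0, 0, 0, -1], [0.05, 0, 0.15, 0, 0, 0, -1], [0.1, 0, 0.15, 0, 0, 0, -1], [0.15, 0, 0.15, 0, 0, 0, -1], [0.2, 0, 0.15, 0, 0, 0, -1], [0.25, 0, 0.15, 0, 0, 0, -1], [0.3, 0, 0.15, 0, 0, 0, -1], [0.34, 0, 0.15, 0, 0, 0, -1], [0.38, 0, 0.15, 0, 0, 0, -1], [0.38, 0, 0.15, 0, 0, 0, -1]]
  ]
}}

```text
clock: 12.22
ee_pos: [487.4, -19.8, 207.4]
tcp_rot: [0.0, 0.707, 0.707, 0.0]
wrist_force: [-0.4, -0.1, -0.1]
grip_width: 0.002
grasp_force: 0.0
```

Run:
```python
from h import *
A=np.array([644,-17.])
for b in np.arange(5,91,8.5):
    t=np.radians(b); d=np.array([-np.cos(t),np.sin(t)]); n=np.array([np.sin(t),np.cos(t)])
    e=11*abs(n[1])+14.5*abs(n[0]); print(b,(A+155*d-(11+e)*n).round(0))
```

```text
5.0 [488. -27.]
13.5 [487.  -5.]
22.0 [490.  16.]
30.5 [496.  38.]
39.0 [505.  58.]
47.5 [518.  78.]
56.0 [533.  95.]
64.5 [551. 110.]
73.0 [572. 123.]
81.5 [594. 132.]
90.0 [618. 138.]
```

{"name": "send_rows", "arguments": {
  "moves": [
    [[0.06, 0, 0, 0, 0, 0, -1], [0.12, 0, 0, 0, 0, 0, -1], [0.18, 0, 0, 0, 0, 0, -1], [0.25, 0.01, 0, 0, 0, 0, -1], [0.31, 0.02, 0, 0, 0, 0, -1], [0.37, 0.03, 0, 0, 0, 0, -1], [0.43, 0.05, 0, 0, 0, 0, -1], [0.49, 0.06, 0, 0, 0, 0, -1], [0.54, 0.08, 0, 0, 0, 0, -1], [0.58, 0.09, 0, 0, 0, 0, -1]]
  ]
}}

```text
clock: 13.05
ee_pos: [496.6, 38.2, 207.2]
tcp_rot: [-0.0, 0.707, 0.707, -0.0]
wrist_force: [0.2, -3.3, -0.7]
grip_width: 0.003
grasp_force: 1.3
```

{"name": "send_rows", "arguments": {
  "moves": [
    [[0.05, 0.02, 0, 0, 0, 0, -1], [0.1, 0.04, 0, 0, 0, 0, -1], [0.14, 0.06, 0, 0, 0, 0, -1], [0.18, 0.08, 0, 0, 0, 0, -1], [0.22, 0.1, 0, 0, 0, 0, -1], [0.26, 0.12, 0, 0, 0, 0, -1], [0.3, 0.15, 0, 0, 0, 0, -1], [0.34, 0.18, 0, 0, 0, 0, -1], [0.37, 0.2, 0, 0, 0, 0, -1], [0.4, 0.22, 0, 0, 0, 0, -1]]
  ]
}}

```text
clock: 13.88
ee_pos: [518.6, 77.9, 207.2]
tcp_rot: [-0.0, 0.707, 0.707, -0.0]
wrist_force: [-0.6, -3.1, 0.1]
grip_width: 0.002
grasp_force: 1.3
```

```bash
python3 a.py 6
```

```text
side {'vertical_fov': 50.41070298698539, 'cx': 318.1753634096151, 'cy': 229.30310527122177}
scene {'vertical_fov': 57.993841099079994, 'cx': 319.0209660239025, 'cy': 236.47293804145315}
d6 lever 169 angle deg [-5.9 -0.3  5.3]
d6 spout 277 angle deg [43.5 47.1 50.5]
s6 lever 191 angle deg [-4.8  0.5  5.4]
s6 spout 814 angle deg [44.3 47.6 50.4]
```

The model matches (47.5°). I'll continue the sweep.

{"name": "send_rows", "arguments": {
  "moves": [
    [[0.04, 0.03, 0, 0, 0, 0, -1], [0.08, 0.06, 0, 0, 0, 0, -1], [0.11, 0.1, 0, 0, 0, 0, -1], [0.14, 0.13, 0, 0, 0, 0, -1], [0.17, 0.16, 0, 0, 0, 0, -1], [0.2, 0.2, 0, 0, 0, 0, -1], [0.23, 0.23, 0, 0, 0, 0, -1], [0.26, 0.26, 0, 0, 0, 0, -1], [0.29, 0.3, 0, 0, 0, 0, -1], [0.32, 0.33, 0, 0, 0, 0, -1]]
  ]
}}

```text
clock: 14.82
ee_pos: [551.9, 109.8, 207.3]
tcp_rot: [0.0, 0.707, 0.707, 0.0]
wrist_force: [-1.6, -2.9, -0.0]
grip_width: -0.0
grasp_force: 1.2
```

{"name": "send_rows", "arguments": {
  "moves": [
    [[0.03, 0.05, 0, 0, 0, 0, -1], [0.06, 0.09, 0, 0, 0, 0, -1], [0.08, 0.13, 0, 0, 0, 0, -1], [0.11, 0.18, 0, 0, 0, 0, -1], [0.13, 0.22, 0, 0, 0, 0, -1], [0.15, 0.26, 0, 0, 0, 0, -1], [0.17, 0.31, 0, 0, 0, 0, -1], [0.19, 0.35, 0, 0, 0, 0, -1], [0.21, 0.39, 0, 0, 0, 0, -1], [0.22, 0.43, 0, 0, 0, 0, -1]]
  ]
}}

```text
clock: 15.65
ee_pos: [594.9, 131.8, 207.2]
tcp_rot: [-0.0, 0.707, 0.707, -0.0]
wrist_force: [-1.8, -2.7, 0.1]
grip_width: 0.001
grasp_force: 1.2
```

{"name": "send_rows", "arguments": {
  "moves": [
    [[0.01, 0.04, 0, 0, 0, 0, -1], [0.02, 0.08, 0, 0, 0, 0, -1], [0.03, 0.12, 0, 0, 0, 0, -1], [0.04, 0.15, 0, 0, 0, 0, -1], [0.05, 0.18, 0, 0, 0, 0, -1], [0.06, 0.2, 0, 0, 0, 0, -1], [0.06, 0.22, 0, 0, 0, 0, -1], [0.06, 0.23, 0, 0, 0, 0, -1], [0.06, 0.23, 0, 0, 0, 0, -1], [0.06, 0.23, 0, 0, 0, 0, -1]]
  ]
}}

```text
clock: 16.48
ee_pos: [617.7, 137.5, 207.4]
tcp_rot: [0.0, 0.707, 0.707, 0.0]
wrist_force: [0.4, -0.5, -0.5]
grip_width: 0.001
grasp_force: 0.0
```

```bash
python3 a.py 7; python3 m.py s7 d7 | grep pot
```

```text
side {'vertical_fov': 50.41070298698539, 'cx': 318.1753634096151, 'cy': 229.30310527122177}
scene {'vertical_fov': 57.993841099079994, 'cx': 319.0209660239025, 'cy': 236.47293804145315}
d7 lever 167 angle deg [-5.8 -1.1  4.9]
d7 spout 520 angle deg [88.  91.3 94.4]
s7 lever 198 angle deg [-5.   0.6  5.6]
s7 spout 809 angle deg [87.3 90.7 93.6]
s7 pot 840 [639.9 205.5] 85.4
d7 pot 495 [641.7 205.7] 85.4
```

The spout is at 91° against a target of 90.8°, and the pot has not moved. I'll retreat clear of everything.

{"name": "send_rows", "arguments": {
  "moves": [
    [[0, -0.06, 0, 0, 0, 0, -1], [0, -0.15, 0, 0, 0, 0, -1], [0, -0.25, 0, 0, 0, 0, -1], [0, -0.4, 0, 0, 0, 0, -1], [0, -0.5, -0.1, 0, 0, 0, -1], [0, -0.6, -0.3, 0, 0, 0, -1], [0, -0.7, -0.5, 0, 0, 0, -1], [0, -0.8, -0.7, 0, 0, 0, -1], [0, -0.9, -0.9, 0, 0, 0, -1], [0, -0.9, -0.9, 0, 0, 0, -1]]
  ]
}}

```text
clock: 17.42
ee_pos: [527.0, 137.8, 302.4]
tcp_rot: [0.001, 0.707, 0.707, 0.003]
wrist_force: [0.1, 0.2, 1.4]
grip_width: -0.001
grasp_force: 0.0
```

{"name": "send_rows", "arguments": {
  "moves": [
    [[0, -0.1, 0, 0, 0, 0, -1], [0, -0.3, 0, 0, 0, 0, -1], [0, -0.5, 0, 0, 0, 0, -1], [0, -0.7, 0, 0, 0, 0, -1], [0, -0.9, 0, 0, 0, 0, -1], [0, -0.9, 0, 0, 0, 0, -1], [0, -0.9, 0, 0, 0, 0, -1], [0, -0.9, 0, 0, 0, 0, -1], [0, -0.9, 0, 0, 0, 0, -1], [0, -0.9, 0, 0, 0, 0, -1]]
  ]
}}

```text
clock: 18.25
ee_pos: [438.0, 137.6, 297.1]
tcp_rot: [-0.0, 0.708, 0.707, -0.0]
wrist_force: [-0.5, -0.5, 0.6]
grip_width: -0.002
grasp_force: 0.0
```

```bash
python3 a.py 8; python3 m.py s8 d8 | grep pot
```

```text
side {'vertical_fov': 50.41070298698539, 'cx': 318.1753634096151, 'cy': 229.30310527122177}
scene {'vertical_fov': 57.993841099079994, 'cx': 319.0209660239025, 'cy': 236.47293804145315}
d8 lever 171 angle deg [-5.7 -0.8  5. ]
d8 spout 521 angle deg [88.  91.2 94.1]
s8 lever 192 angle deg [-4.6  0.7  5.5]
s8 spout 985 angle deg [87.2 90.6 93.3]
s8 pot 860 [639.8 205.5] 85.4
d8 pot 565 [641.8 205.8] 85.5
```

View pics/s8.png

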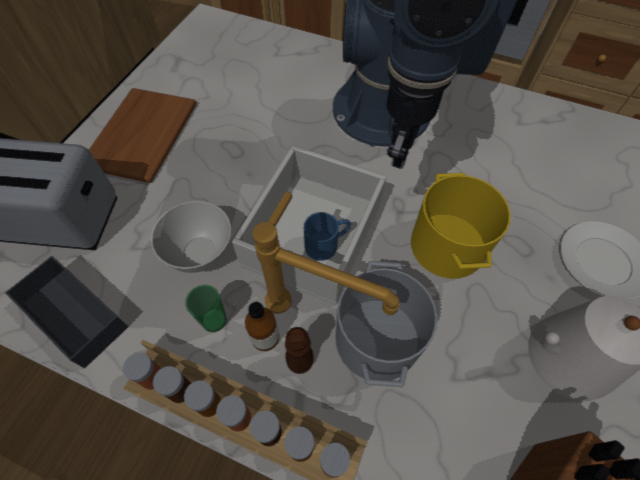

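The outlet at (390,302) is over the steel pot. The lever, ending at (287,197), points out over the sink, the arm is clear, and everything else is where it was.

```bash
python3 -c "
from bench import r
print(r.close_job())"
```

```text
the job is handed in; nothing more can be done
None
```

I closed the lever, turned the spout until its outlet was over the middle of the steel stockpot, and handed the job in. The last images showed both in place, the pot unmoved and the arm clear of everything, but the hand-in returned no verdict.

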